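# Refit the interlocking filter blocks in the microscope tray

### The arm

A 6-joint arm with a two-finger parallel gripper is mounted at the origin on the work surface. World frame = base frame: x ahead of the robot, y to its left, z up, the work surface at z = 0. Lengths are in m, angles in rad, forces in N, time in s.
With the tool pointing down it reaches from about 0.275 to 0.825 m from the base axis. Payload 5.2 kg.
Tool frame: the origin (TCP) lies on the centre line of the jaws, within the pads' length; the fingertips stand 8 mm ahead of it and the grasp point (between the pads) lies 11 mm behind it; z points along the fingers, y is the line along which they close (so a half turn about z gives the same grasp; the last joint's range is limited). The gripper opens to 93 mm and grips with 3 to 60 N. Pads are 15 mm wide; open, the fingers measure 128 mm over their backs; the gripper's body (75 mm by 188 mm) begins 65 mm behind the grasp point.
Start: joints at [-1.502, 0.259, 1.535, -0, 1.348, -0.203], TCP at [0.148, -0.53, 0.227] pointing down, gripper open.
Joint ranges: [-3.14, 3.14], [-0.91, 2.08], [0.19, 2.58], [-1.22, 4.36], [0.22, 2.71], [-3.12, 3.12]. Speed limits (rad/s): [2.57, 2.57, 3.14, 3.14, 3.14, 3.14].

### API

Orientations are given as a rotation vector (axis times angle).
In Python, from bench import r, eyes gives the robot as it stands. The module is installed in compiled form; this text tells all that it offers.
- The arm moves only by the tool send_rows, never from a script. Its argument "commands" is a list of rows, each a list of 3 entries, a list of its own where there are three numbers: the shift along the world's x, y, z in cm, then the turn, a rotation vector about the world's x, y, z in degrees, then the closure, from -1 (fully open) to 1 (shut). A call has 1 to 20 rows; each row is the pose to reach, as a shift and turn from the pose commanded when the call began; what a row does not reach only later rows make up. A row lasts 1/8 s, in which the tool goes at most 62.5 mm and 10.7 degrees, less where a joint would pass 70% of its speed; a pose out of reach is approached as far as the arm can. A call with a gripper value outside its range is refused whole. The fingers move at their own pace and stop on an object; the grip force is fixed at half the most. Time passes only in rows, so rows that repeat a pose let the fingers close. It gives the time, the measured TCP pose, the force, the opening and the grip force at its end, in the units of the state.
- r.observe(): the state, without advancing time (a new reading comes with each control period).
- eyes.get_image(name): name is "scene" or "top"; returns the picture (480x640x3 uint8, blue, green, red); there is no depth.
- eyes.calibration(name): a dict with "fx", "fy", "cx", "cy" (pixels), "R" (3x3) and "t" (3): a world point X has camera coordinates R X + t. Camera axes: x right, y down, z forward; pixel columns grow to the right and rows downward; lengths in m; the calibration is good to about 2 mm. A picture is of the moment at which its call begins. calibration takes no time and is no camera call.
- r.sign_off(): hands the job in; it is judged then, once.
The state is a dict: "time": time; "joint_positions": joint angles; "qd": joint speeds; "joint_efforts": joint torques, N m; "position": TCP position; "tool_rot": TCP orientation; "ft_force": force on the tool from outside, world axes, zero at the start; "wrist_torque": the same for the moment, N m; "finger_gap": finger opening in m; "finger_force": force on a finger pad.
Only numpy, scipy, OpenCV 4.12 (cv2) and the standard library are available. Lean on these libraries where they do the work, as an engineer would, in place of code of your own. Each camera call takes 0.05 s, during which the arm holds its last target. There are 200 camera calls.

### The job

Put the three shaped wooden filter blocks back into the empty wooden tray by the microscope, turning each so that they interlock and all lie flush with the tray's rim. Set the blocks down without dropping them, and leave everything else on the table where it stands.

Things in the scene. Friction and masses are not known exactly. Their poses are not given: they have to be found in the camera images.
- tray: dark wooden tray fixed to the table, 176 (x) x 136 (y) mm outside, 28 mm high; origin: centre of its underside, on the table. Walls and floor 8 mm thick: the recess, 160 x 120 mm, 20 mm deep, is 4 x 3 cells of 40 mm; the +x +y corner cell is solid up to the rim. The blocks fill the rest in one pattern only; a block that is home has its top level with the rim
- hook_grip (a point): the light wooden L-shaped hook block: a bar of three 40 mm cells along y and one more cell on the +x side at its +y end. This point is the centre, half-way up, of its square upright grip post (24 x 24 mm, 50 mm tall, sides parallel to the block's), 45 mm above the block's underside. The post is 16 mm to -x and 4 mm to +y of the middle of the 80 x 120 mm outline
- step_grip (a point): the light wooden Z-shaped step block: two cells side by side along x, one more at -y of the -x one, one more at +y of the +x one. This point is the centre, half-way up, of its square upright grip post (24 x 24 mm, 50 mm tall, sides parallel to the block's), 45 mm above the block's underside. The post is in the middle of the 80 x 120 mm outline
- corner_grip (a point): the small light wooden corner block: two cells along x and one more at +y of the +x one. This point is the centre, half-way up, of its square upright grip post (24 x 24 mm, 50 mm tall, sides parallel to the block's), 45 mm above the block's underside. The post is 16 mm to +x and 16 mm to -y of the middle of the 80 x 80 mm outline
- hook_seat (a point): where the hook block's grip-post centre (hook_grip) lies when that block is fully home; fixed in the tray, (-56, 4) mm from the tray's centre along its x and y, 53 mm above the tray's underside; axes parallel to the tray's. The hook block is home when its axes are parallel to these too
- step_seat (a point): where the step block's grip-post centre (step_grip) lies when that block is fully home; fixed in the tray, (0, 0) mm from the tray's centre along its x and y, 53 mm above the tray's underside; axes parallel to the tray's. The step block is home when its axes are parallel to these too, or a half turn from them
- corner_seat (a point): where the corner block's grip-post centre (corner_grip) lies when that block is fully home; fixed in the tray, (56, -36) mm from the tray's centre along its x and y, 53 mm above the tray's underside; axes parallel to the tray's. The corner block is home when its axes are parallel to these too
- jar: bystander: glass specimen jar, 68 mm diameter, 100 mm tall, upright among the blocks; origin at the centre of its underside
- oil: bystander: small amber bottle, 34 mm diameter, 75 mm tall, on the robot's side of the tray; origin at the centre of its underside
- mug: bystander: white mug, 80 mm diameter, 90 mm tall, on the left; origin at the centre of its underside
- slidebox: bystander: grey slide box, 100 x 85 x 34 mm, on the right; origin at the centre of its underside
- dishes: bystander: stack of clear dishes, 94 mm diameter, 45 mm tall, beyond the tray; origin at the centre of its underside
- brush: bystander: lens brush, 150 mm long, lying on the robot's side of the tray, up to 25 mm thick
- hook: the hook block: origin on its underside, at the middle of its outline; same axes as hook_grip. 20 mm thick; cells of 40 mm less 1.8 mm all round; the lowest 6 mm is set in 2 mm more as a lead-in; 0.09 to 0.21 kg. In the tray, with cells (column along x, row along y) counted from (1,1) at the -x -y corner, it fills (1,1) (1,2) (1,3) (2,3)
- step: the step block: origin on its underside, at the middle of its outline; same axes as step_grip. 20 mm thick; cells of 40 mm less 1.8 mm all round; the lowest 6 mm is set in 2 mm more as a lead-in; 0.09 to 0.21 kg. In the tray, with cells (column along x, row along y) counted from (1,1) at the -x -y corner, it fills (2,1) (2,2) (3,2) (3,3); a half turn leaves its shape the same
- corner: the corner block: origin on its underside, at the middle of its outline; same axes as corner_grip. 20 mm thick; cells of 40 mm less 1.8 mm all round; the lowest 6 mm is set in 2 mm more as a lead-in; 0.09 to 0.21 kg. In the tray, with cells (column along x, row along y) counted from (1,1) at the -x -y corner, it fills (3,1) (4,1) (4,2)
Things that resemble listed ones, but are neither listed nor needed, are in the scene too. What is shaped like the step but purple is not meant.

How it is judged:
At the end, for the whole second after the job is handed in: each of the three blocks is home in its own place: its grip post within 6 mm of its seat horizontally, not more than 2.5 mm above it, sides parallel to the tray's within 0.1 rad, level within 0.05 rad, at rest (horizontal distance between hook_grip and hook_seat below 0.006 m and z of hook_grip in the frame of hook_seat below 0.0025 m and angle between the x axis of hook_grip and the x axis of hook_seat, either way round below 0.1 rad and angle between each of hook_grip, step_grip, corner_grip's own z axis and vertical below 0.05 rad and linear speed of each of hook, step, corner below 0.02 m/s and horizontal distance between step_grip and step_seat below 0.006 m and z of step_grip in the frame of step_seat below 0.0025 m and angle between the x axis of step_grip and the x axis of step_seat, either way round below 0.1 rad and horizontal distance between corner_grip and corner_seat below 0.006 m and z of corner_grip in the frame of corner_seat below 0.0025 m and angle between the x axis of corner_grip and the x axis of corner_seat, either way round below 0.1 rad); the robot touches nothing.
It fails at once if a bystander is pushed more than 25 mm from where it stood (distance of any of jar, oil, mug, slidebox, dishes, brush from where it was at the start of the episode above 0.025 m).
It fails at once if a block is dropped (it falls free faster than 0.8 m/s, a fall of more than about 30 mm) ((linear speed of hook above 0.8 m/s and contact force between hook and the fingers below 0.2 N) or (linear speed of step above 0.8 m/s and contact force between step and the fingers below 0.2 N) or (linear speed of corner above 0.8 m/s and contact force between corner and the fingers below 0.2 N)).
It also fails if it takes over 72 s, if anything falls off the work surface, if the arm or the gripper's body presses on something with over 40 N, if the wrist force passes 120 N, or if a joint passes its speed limit or range.

## Working session

There is one attempt and no reset: what is moved stays moved. The work goes in short steps, Python scripts to look and compute and a tool call to move; the robot and the scene stay as the last step left them, time stands still between calls to the robot, and variables do not carry over. Pictures are saved under pics/ and viewed, at most 10 in all, crops included, and the job is handed in when it is done.

Besides the shell and the picture viewer there is one more tool, called after ">>>" as a command line: name --argument value ..., lists and objects as JSON in quotes. send_rows: Moves the arm, as the interface text tells. Its arguments: {"type":"object","properties":{"commands":{"type":"array","items":{"type":"array"}}},"required":["commands"]}

```bash
mkdir -p pics; python3 - <<'E'
from bench import r, eyes
import cv2,numpy as np
for n in("top","scene"):
    cv2.imwrite(f"pics/{n}0.png",eyes.get_image(n))
    c=eyes.calibration(n); print(n,c)
s=r.observe(); print(s)
E
```

```text
top {'fx': 440.7817394500094, 'fy': 440.7817394500094, 'cx': 320.3274430240448, 'cy': 242.8880978113822, 'R': array([[-0.00918175, -0.9994765 , -0.03102302],
       [-0.99906315,  0.01048122, -0.04198765],
       [ 0.04229083,  0.03060844, -0.99863638]]), 't': array([0.01553662, 0.56753126, 1.19600859])}
scene {'fx': 453.6769106206859, 'fy': 453.6769106206859, 'cx': 322.61914925593925, 'cy': 238.63520245514871, 'R': array([[-0.67077765,  0.74165804,  0.00083909],
       [ 0.53613936,  0.48568154, -0.69041149],
       [-0.51245676, -0.46266273, -0.72341639]]), 't': array([ 0.40005288, -0.2587529 ,  1.52038026])}
{'time': 0.1, 'joint_positions': array([-1.50181875e+00,  2.59239282e-01,  1.53593522e+00,  2.91528845e-05,
        1.34800348e+00, -2.02833531e-01]), 'qd': array([-0.00111331, -0.00213978, -0.000265  ,  0.00067522, -0.00087152,
       -0.0012769 ]), 'joint_efforts': array([ 2.30634789e-03, -4.38211191e+01, -2.84641206e+01,  7.22121843e-02,
        3.62245354e-02, -5.24185725e-05]), 'position': array([ 0.14764454, -0.52933401,  0.22593285]), 'tool_rot': array([-3.11106023e+00, -4.25422651e-01, -2.10989258e-04]), 'ft_force': array([ 0.24012623, -0.2094403 ,  0.15585265]), 'wrist_torque': array([ 0.00691157, -0.03939035, -0.05098314]), 'finger_force': 0.0, 'finger_gap': 0.09278650534693098}
```

View pics/top0.png

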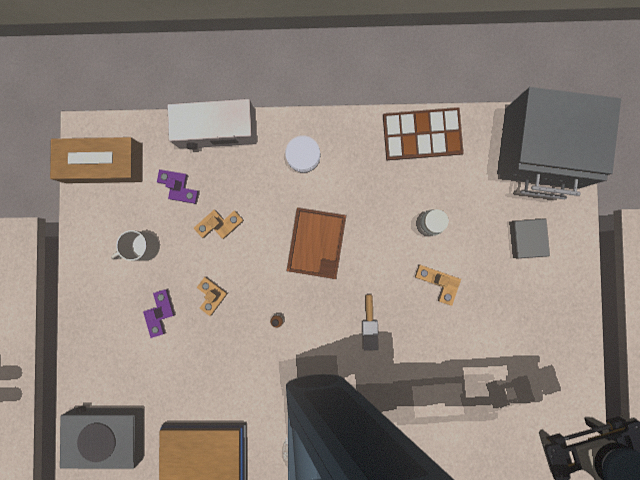

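View pics/scene0.png

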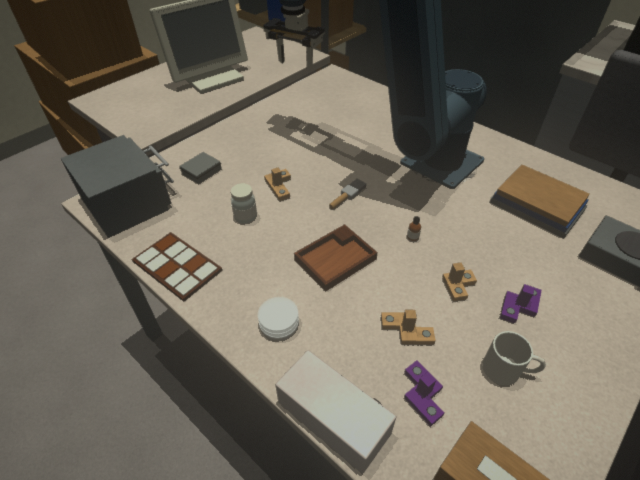

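The top view shows the tray at (317,243), with its solid cell bottom right at (328,268), so the tray's yaw is about 180°. These are the candidates:
- **Hook:** light wood at (440,282).
- **Step:** light wood Z at (218,223). The purple Zs at (178,187) and (158,313) are rejected by colour.
- **Corner:** light wood at (210,295).

Next is a close crop to check the choice.

```bash
python3 - <<'E'
import cv2,numpy as np
t=cv2.imread("pics/top0.png")
def crop(cx,cy,w=64,h=48): return cv2.resize(t[cy-h//2-1:cy+h//2+1,cx-w//2-1:cx+w//2+1],(400,300),interpolation=cv2.INTER_CUBIC)
a=np.vstack([np.hstack([crop(440,284),crop(218,223)]),np.hstack([crop(212,296),crop(317,243,104,78)])])
cv2.imwrite("pics/crop.png",a)
hsv=cv2.cvtColor(t,cv2.COLOR_BGR2HSV)
for n,(x,y) in dict(hook_arm=(425,272),hook2=(448,297),step=(205,230),tray=(315,230),trayrim=(299,210),solid=(328,268),table=(370,200),post=(218,215),purple=(165,180),shadow=(450,360)).items(): print(n,hsv[y,x])
E
```

```text
hook_arm [120  19 150]
hook2 [120  11 140]
step [ 14  82 112]
tray [ 11 141 146]
trayrim [ 9 83 83]
solid [ 10 114 105]
table [ 14  39 181]
post [ 16 130 185]
purple [141 115 113]
shadow [18 45 96]
```

View pics/crop.png

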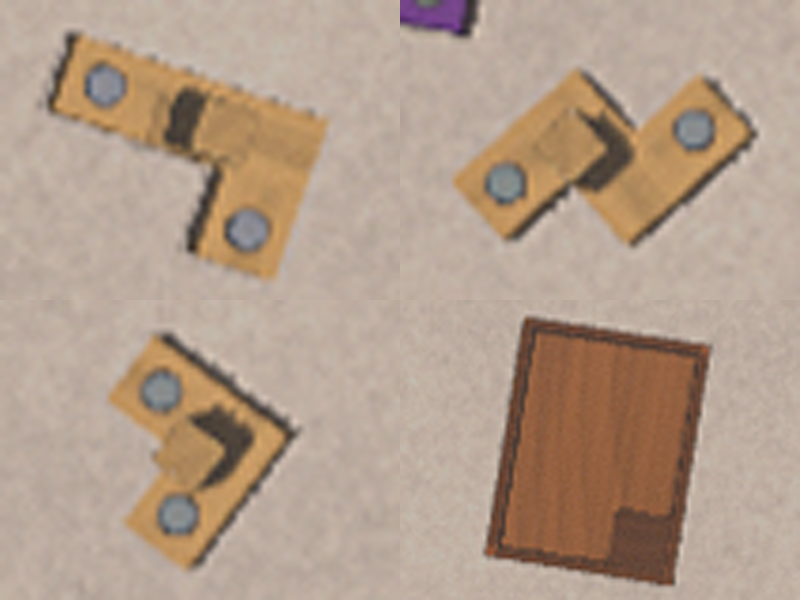

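The crop confirms the three light-wood blocks by shape. The hook's discs are at about (425,273) and (448,297), the step's and corner's discs are clear, and the tray's solid cell is bottom right. I'll measure block poses from the disc pairs (z=20 mm) and the tray from its outline.

```bash
cat > h.py <<'E'
import cv2,numpy as np
from bench import r,eyes
def ray(uv,z,n="top"):
    c=eyes.calibration(n);R=c["R"];C=-R.T@c["t"]
    uv=np.atleast_2d(uv).astype(float)
    d=np.c_[(uv[:,0]-c["cx"])/c["fx"],(uv[:,1]-c["cy"])/c["fy"],np.ones(len(uv))]@R
    return (C+d*((z-C[2])/d[:,2])[:,None])[:,:2]
def discs(im,cx,cy,w=40,h=34):
    s=im[cy-h:cy+h,cx-w:cx+w]; s=cv2.resize(s,None,fx=6,fy=6,interpolation=cv2.INTER_CUBIC)
    b,g,rr=[s[...,i].astype(int) for i in range(3)]
    m=((b-rr>-4)&(b>80)).astype(np.uint8)
    n,_,st,ce=cv2.connectedComponentsWithStats(m)
    return [((ce[i][0]+.5)/6-.5+cx-w,(ce[i][1]+.5)/6-.5+cy-h,st[i,4]/36) for i in range(1,n) if 12<st[i,4]/36<80]
def rot(a): a=np.radians(a); return np.array([[np.cos(a),-np.sin(a)],[np.sin(a),np.cos(a)]])
def tray(im):
    hsv=cv2.cvtColor(im,cv2.COLOR_BGR2HSV); m=cv2.inRange(hsv,(3,75,30),(14,255,200)); k=np.zeros_like(m);k[195:292,275:360]=255;m&=k
    ct=max(cv2.findContours(m,0,cv2.CHAIN_APPROX_NONE)[0],key=cv2.contourArea)[:,0]
    return cv2.minAreaRect(ray(ct,.028).astype(np.float32)*1000)
E
python3 - <<'E'
from h import *
im=cv2.imread("pics/top0.png")
c=eyes.calibration("top");print("cam",-c["R"].T@c["t"])
print("tray",tray(im))
D=dict(hook=((440,284),(-20,-40),(20,40),(-16,4)),step=((218,223),(-20,-40),(20,40),(0,0)),corner=((212,296),(-20,-20),(20,20),(16,-16)))
for n,(p,a,b,g) in D.items():
    d=discs(im,*p); print(n,np.round(d,1).tolist())
    if len(d)==2:
        w=ray(np.array(d)[:,:2],.02)*1000
        for A,B in((w[0],w[1]),(w[1],w[0])):
            v=B-A;u=np.subtract(b,a);yaw=np.degrees(np.arctan2(v[1],v[0])-np.arctan2(u[1],u[0]))
            mid=(A+B)/2; print("  len",np.linalg.norm(v),"yaw",yaw,"mid",mid,"grip",mid+rot(yaw)@g)
E
```

```text
cam [ 0.51656203 -0.02702788  1.21868898]
tray ((567.2322998046875, 21.134323120117188), (135.28236389160156, 173.653076171875), 80.36810302734375)
hook [[423.8, 272.8, 28.9], [447.3, 296.9, 29.9]]
  len 89.54449706034237 yaw -200.10706184710546 mid [ 451.02646967 -299.22468306] grip [ 464.67619812 -308.48129762]
  len 89.54449706034237 yaw -20.107061847105452 mid [ 451.02646967 -299.22468306] grip [ 437.37674121 -289.96806851]
step [[233.1, 219.3, 27.2], [201.9, 228.2, 26.9]]
  len 89.39626574860725 yaw 41.79950864569786 mid [622.86948255 292.00141849] grip [622.86948255 292.00141849]
  len 89.39626574860725 yaw -138.20049135430216 mid [622.86948255 292.00141849] grip [622.86948255 292.00141849]
corner [[205.2, 285.8, 26.5], [207.9, 306.5, 27.5]]
  len 56.82707587827816 yaw -217.48111766943134 mid [425.11901167 321.9903165 ] grip [422.15814799 344.42317825]
  len 56.82707587827816 yaw -37.481117669431335 mid [425.11901167 321.9903165 ] grip [428.07987536 299.55745476]
```

>>> send_rows --commands '[[[10, 7, 0], [0, 0, -12], -1], [[20, 14, 0], [0, 0, -24], -1], [[31.7, 22.1, 0], [0, 0, -35.7], -1], [[31.7, 22.1, -6], [0, 0, -35.7], -1], [[31.7, 22.1, -11], [0, 0, -35.7], -1], [[31.7, 22.1, -11], [0, 0, -35.7], -1], [[31.7, 22.1, -11], [0, 0, -35.7], -1], [[31.7, 22.1, -11], [0, 0, -35.7], -1], [[31.7, 22.1, -11], [0, 0, -35.7], -1], [[31.7, 22.1, -11], [0, 0, -35.7], -1], [[31.7, 22.1, -11], [0, 0, -35.7], -1]]'

```text
time: 1.48
position: [0.4642, -0.31, 0.1175]
tool_rot: [3.092, -0.552, 0.002]
ft_force: [-0.7, 0.1, 0.1]
finger_gap: 0.0931
finger_force: 0.0
```

>>> send_rows --commands '[[[0.05, 0.1, -3], [0, 0, 0], -1], [[0.05, 0.1, -6], [0, 0, 0], -1], [[0.05, 0.1, -8], [0, 0, 0], -1], [[0.05, 0.1, -8], [0, 0, 0], -1], [[0.05, 0.1, -8], [0, 0, 0], -1]]'

```text
time: 2.1
position: [0.4655, -0.3087, 0.0377]
tool_rot: [3.092, -0.55, 0.002]
ft_force: [0.6, -0.6, -0.0]
finger_gap: 0.093
finger_force: 0.0
```

```bash
python3 - <<'E'
from h import *
s=r.observe();print(s["position"],s["ft_force"])
im=eyes.get_image("scene");c=eyes.calibration("scene")
X=c["R"]@np.array([.465,-.309,.045])+c["t"];u=int(c["cx"]+c["fx"]*X[0]/X[2]);v=int(c["cy"]+c["fy"]*X[1]/X[2]);print(u,v)
cv2.imwrite("pics/g1.png",cv2.resize(im[v-50:v+50,u-65:u+65],None,fx=6,fy=6,interpolation=cv2.INTER_CUBIC))
E
```

```text
[ 0.46545864 -0.30872007  0.03771662] [ 0.59966801 -0.56459515 -0.04529154]
276 176
```

View pics/g1.png

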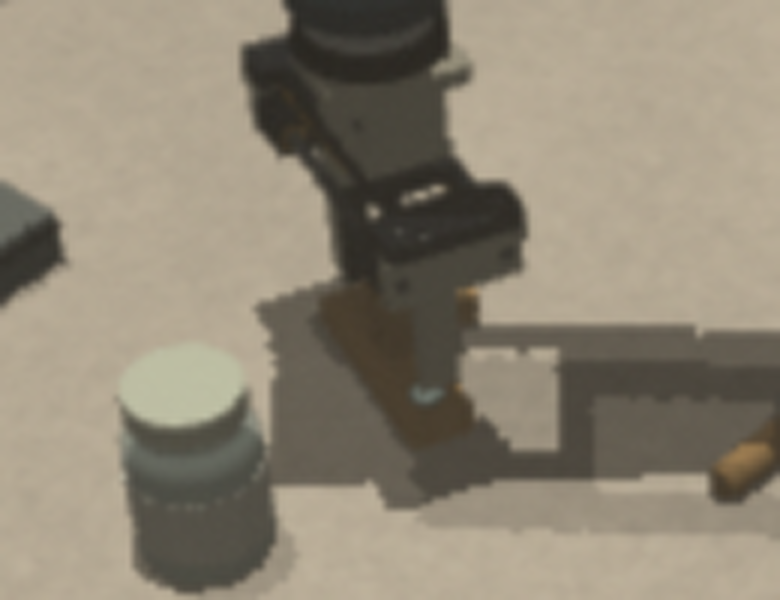

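The fingers straddle the hook's post, seen just right of centre in the crop, and the jar at lower left is clear. Closing and lifting.

>>> send_rows --commands '[[[0, 0, 0], [0, 0, 0], 1], [[0, 0, 0], [0, 0, 0], 1], [[0, 0, 0], [0, 0, 0], 1], [[0, 0, 0], [0, 0, 0], 1], [[0, 0, 0], [0, 0, 0], 1], [[0, 0, 0], [0, 0, 0], 1], [[0, 0, 2], [0, 0, 0], 1], [[0, 0, 5], [0, 0, 0], 1], [[0, 0, 9], [0, 0, 0], 1], [[0, 0, 13], [0, 0, 0], 1], [[3, 6, 13], [0, 0, 3], 1], [[5, 10, 13], [0, 0, 7], 1], [[7, 14, 13], [0, 0, 10.5], 1], [[9, 18, 13], [0, 0, 10.5], 1], [[11, 22.2, 13], [0, 0, 10.5], 1], [[13, 26.2, 13], [0, 0, 10.5], 1], [[15, 30, 13], [0, 0, 10.5], 1], [[15.7, 31.6, 13], [0, 0, 10.5], 1], [[15.7, 31.6, 13], [0, 0, 10.5], 1], [[15.7, 31.6, 13], [0, 0, 10.5], 1]]'

```text
time: 4.65
position: [0.6216, 0.007, 0.1664]
tool_rot: [3.13, -0.265, -0.001]
ft_force: [0.1, -1.9, -0.8]
finger_gap: 0.0235
finger_force: 30.0
```

```bash
python3 - <<'E'
from h import *
s=r.observe();print(s["position"],s["tool_rot"],s["ft_force"])
cv2.imwrite("pics/t2.png",eyes.get_image("top"))
im=eyes.get_image("scene")
cv2.imwrite("pics/g2.png",cv2.resize(im[120:300,220:460],(800,600),interpolation=cv2.INTER_CUBIC))
E
```

```text
[0.62161968 0.00699454 0.16641888] [ 3.12976966e+00 -2.64769887e-01 -1.24651579e-03] [ 0.0961074  -1.94029532 -0.84955297]
```

View pics/g2.png

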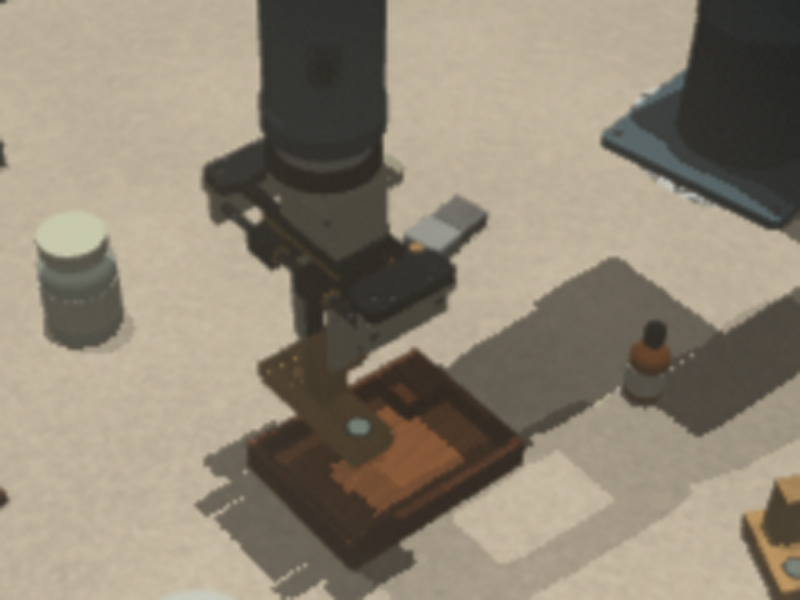

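The hook hangs level over the tray in the right sense. Descending.

>>> send_rows --commands '[[[0.1, 0.1, -3], [0, 0, 0], 1], [[0.1, 0.1, -6], [0, 0, 0], 1], [[0.1, 0.1, -8.5], [0, 0, 0], 1], [[0.1, 0.1, -9.6], [0, 0, 0], 1], [[0.1, 0.1, -10], [0, 0, 0], 1], [[0.1, 0.1, -10.3], [0, 0, 0], 1], [[0.1, 0.1, -10.6], [0, 0, 0], 1], [[0.1, 0.1, -10.6], [0, 0, 0], 1]]'

```text
time: 5.75
position: [0.6275, 0.0069, 0.0702]
tool_rot: [3.128, -0.265, 0.02]
ft_force: [-10.5, -1.2, 42.1]
finger_gap: 0.024
finger_force: 30.0
```

>>> send_rows --commands '[[[0, 0, 1], [0, 0, 0], 1], [[0, 0, 2.5], [0, 0, 0], 1], [[0, 0, 2.5], [0, 0, 0], 1], [[0, 0, 2.5], [0, 0, 0], 1]]'

```text
time: 6.25
position: [0.6228, 0.0094, 0.085]
tool_rot: [-3.13, 0.264, 0.002]
ft_force: [-0.1, 0.0, -1.2]
finger_gap: 0.0238
finger_force: 30.0
```

```bash
python3 - <<'E'
from h import *
s=r.observe();print(s["position"],s["tool_rot"],s["ft_force"])
t=eyes.get_image("top");cv2.imwrite("pics/t3.png",t)
im=eyes.get_image("scene");cv2.imwrite("pics/s3.png",im)
a=cv2.resize(im[200:300,280:400],(720,600),interpolation=cv2.INTER_CUBIC)
b=cv2.resize(t[180:290,250:382],(720,600),interpolation=cv2.INTER_CUBIC)
cv2.imwrite("pics/g3.png",cv2.resize(np.hstack([a,b]),(800,333)))
E
```

```text
[0.62281156 0.00940715 0.08496321] [-3.12997616e+00  2.63865762e-01  1.84397678e-03] [-0.10505324  0.01161449 -1.22518367]
```

View pics/g3.png

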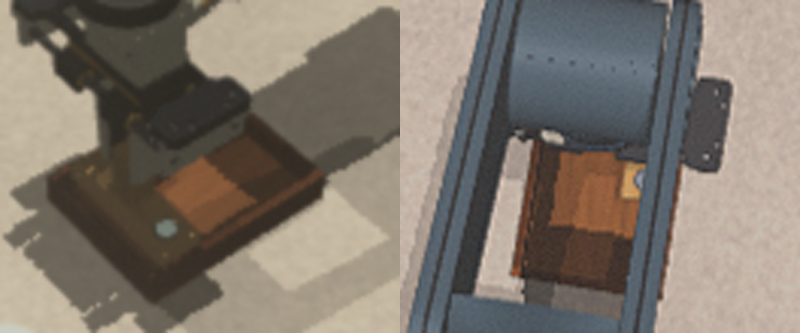

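```bash
python3 - <<'E'
from h import *
D=dict(hook=((278,185),),step=((408,327),),corner=((460,280),))
im=cv2.imread("pics/scene0.png")
for n,((x,y),) in D.items():
    d=np.array(discs(im,x,y)); print(n,d.round(1).tolist()); 
    if len(d): print((ray(d[:,:2],.02,"scene")*1000).round(1).tolist())
t0=ray([[423.8,272.8],[447.3,296.9],[233.1,219.3],[201.9,228.2],[205.2,285.8],[207.9,306.5]],.02)*1000;print("top",t0.round(1).tolist())
im=cv2.imread("pics/s3.png"); s=im[200:300,280:400].copy()
# disc in held block, scene px approx
hsv=cv2.cvtColor(im,cv2.COLOR_BGR2HSV)
b,g,rr=[im[...,i].astype(int) for i in range(3)]
m=((b-rr>5)&(g>60)).astype(np.uint8);k=np.zeros_like(m);k[255:285,315:345]=1;m*=k
n,_,st,ce=cv2.connectedComponentsWithStats(m);i=1+np.argmax(st[1:,4]);print(ce[i],st[i,4])
for z in(.0673,):print("disc",ray(ce[i],z,"scene")*1000)
print("expected",np.array([622.8,9.4])+rot(170.33)@[-4,-44])
E
```

```text
hook []
step []
corner []
top [[483.7, -268.6], [418.6, -330.1], [634.7, 248.8], [611.2, 335.2], [453.2, 325.7], [396.8, 318.2]]Traceback (most recent call last):
  File "<stdin>", line 13, in <module>
    return _wrapfunc(a, 'argmax', axis=axis, out=out, **kwds)
    return bound(*args, **kwds)
ValueError: attempt to get argmax of an empty sequence
```

```bash
cat >> h.py <<'E'
def sdisc(im,x,y,w=9):
    """disc near a scene pixel: bright in b/r against wood round it"""
    s=cv2.resize(im[y-w:y+w+1,x-w:x+w+1],None,fx=6,fy=6,interpolation=cv2.INTER_CUBIC).astype(float)
    q=np.clip(s[...,0]/(s[...,2]+1)*150,0,255).astype(np.uint8)
    th,m=cv2.threshold(q,0,255,cv2.THRESH_OTSU)
    n,l,st,ce=cv2.connectedComponentsWithStats(m)
    d=[(np.hypot(*(ce[i]-3-6*w)),i) for i in range(1,n) if st[i,4]>100]
    i=min(d)[1]; return (ce[i]+.5)/6-.5+[x-w,y-w],st[i,4]/36,th
E
python3 - <<'E'
from h import *
im=cv2.imread("pics/scene0.png")
X={}
c=eyes.calibration("scene")
for p in [[483.7,-268.6],[418.6,-330.1],[634.7,248.8],[611.2,335.2],[453.2,325.7],[396.8,318.2]]:
    q=c["R"]@np.array([p[0]/1000,p[1]/1000,.02])+c["t"];u=(c["cx"]+c["fx"]*q[0]/q[2],c["cy"]+c["fy"]*q[1]/q[2])
    try: d,a,th=sdisc(im,int(u[0]+.5),int(u[1]+.5),7);print(p,np.round(u,1),d.round(1),round(a,1),(ray(d,.02,"scene")*1000).round(1))
    except Exception as e: print(p,u,e)
im=cv2.imread("pics/s3.png");d,a,th=sdisc(im,330,268,6);print(d,a,ray(d,.0673,"scene")*1000)
print("expected",np.array([622.8,9.4])+rot(170.33)@[-4,-44])
E
```

```text
[483.7, -268.6] [282.1 191.5] [281.6 191.1] 18.1 [[ 483.3 -270.9]]
[418.6, -330.1] [283.2 173.1] [282.8 172.7] 14.8 [[ 418.  -332.5]]
[634.7, 248.8] [390.3 318.9] [389.4 318.3] 36.8 [[634.6 246.3]]
[611.2, 335.2] [427.  333.9] [426.  333.2] 41.5 [[611.1 332.5]]
[453.2, 325.7] [459.  290.6] [458.3 290. ] 32.2 [[452.8 323.4]]
[396.8, 318.2] [467.9 275.8] [466.9 275.3] 29.6 [[396.9 315.5]]
[329.39912281 268.28508772] 36.416666666666664 [[644.81087304  66.08697379]]
expected [634.13398893  52.10293544]
```

```bash
python3 - <<'E'
from h import *
im=eyes.get_image("scene");cv2.imwrite("pics/s2b.png",im)
g2=cv2.imread("pics/g2.png"); s=cv2.resize(g2,(240,180),interpolation=cv2.INTER_AREA); full=np.zeros_like(im);full[120:300,220:460]=s
for I,p,tool,z0 in((full,(327,248),(621.6,7.0),.1664),(cv2.imread("pics/s3.png"),(329,268),(622.8,9.4),.085)):
    d,a,th=sdisc(I,*p,6);e=np.array(tool)+rot(170.33)@[-4,-44]
    print(d,a,"exp",e,"nom z",z0-.0177)
    for dz in(0,-.01,-.02,-.03):print(dz,ray(d,z0-.0177+dz,"scene")*1000)
E
```

```text
[327.14112412 247.68269934] 37.97222222222222 exp [632.93398893  49.70293544] nom z 0.1487
0 [[653.60548819  65.64623486]]
-0.01 [[646.70821775  59.60175972]]
-0.02 [[639.8109473   53.55728457]]
-0.03 [[632.91367686  47.51280943]]
[329.39257964 268.28574204] 35.75 exp [634.13398893  52.10293544] nom z 0.0673
0 [[644.8231869   66.07648284]]
-0.01 [[638.4807693   60.61346353]]
-0.02 [[632.13835169  55.15044422]]
-0.03 [[625.79593408  49.68742491]]
```

The scene-view disc shows the block was gripped about 25 mm lower on the fingers than planned, because the lift started before the fingers had closed. So that contact was probably the tray floor, not the rim. I'll lower gently and check the force.

>>> send_rows --commands '[[[0, 0, -0.5], [0, 0, 0], 1], [[0, 0, -1], [0, 0, 0], 1], [[0, 0, -1.3], [0, 0, 0], 1], [[0, 0, -1.4], [0, 0, 0], 1], [[0, 0, -1.4], [0, 0, 0], 1]]'

```text
time: 7.02
position: [0.625, 0.0034, 0.0757]
tool_rot: [3.122, -0.263, 0.009]
ft_force: [-7.1, -17.8, 19.9]
finger_gap: 0.0247
finger_force: 30.8
```

```bash
python3 - <<'E'
from h import *
s=r.observe();print(s["position"],s["tool_rot"],s["ft_force"])
im=eyes.get_image("scene")
d,a,_=sdisc(im,330,271,7);print(d,a,"if home:",ray(d,.028,"scene")*1000,ray(d,.03,"scene")*1000)
print("home disc",np.array([567.2,21.1])+rot(170.4)@[-60,-40])
cv2.imwrite("pics/g4.png",cv2.resize(im[205:295,270:390],(800,600),interpolation=cv2.INTER_CUBIC))
E
```

```text
[0.62503377 0.00339923 0.07567931] [ 3.1221652  -0.26267716  0.00875399] [ -7.09932848 -17.79888417  19.92759703]
[328.60404664 268.71337449] 33.75 if home: [[622.3177137   44.05547554]] [[623.58077609  45.14931437]]
home disc [633.03051209  50.53371668]
```

View pics/g4.png

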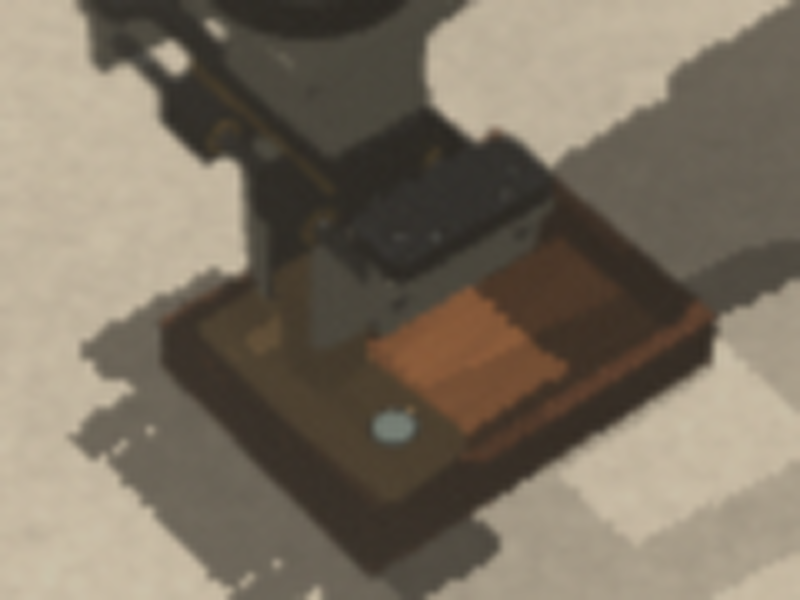

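The block sits on the rim, about 10–15 mm high and pulled a little. I'll put it back on free table, regrip properly later, and use it to register camera to robot.

>>> send_rows --commands '[[[0, 0, 2], [0, 0, 0], 1], [[0, 0, 6], [0, 0, 0], 1], [[0, 0, 10], [0, 0, 0], 1], [[0, 0, 12], [0, 0, 0], 1], [[-2, -4, 12], [0, 0, 0], 1], [[-4, -8, 12], [0, 0, 0], 1], [[-6, -12, 12], [0, 0, 0], 1], [[-8, -16, 12], [0, 0, 0], 1], [[-10, -20, 12], [0, 0, 0], 1], [[-12, -24, 12], [0, 0, 0], 1], [[-14, -28, 12], [0, 0, 0], 1], [[-16, -31, 12], [0, 0, 0], 1], [[-16, -31, 8], [0, 0, 0], 1], [[-16, -31, 4], [0, 0, 0], 1], [[-16, -31, 1.5], [0, 0, 0], 1], [[-16, -31, 0.5], [0, 0, 0], 1], [[-16, -31, 0], [0, 0, 0], 1], [[-16, -31, -0.2], [0, 0, 0], 1]]'

```text
time: 9.32
position: [0.4637, -0.3012, 0.0702]
tool_rot: [3.13, -0.263, 0.002]
ft_force: [0.0, -0.2, -1.4]
finger_gap: 0.0237
finger_force: 29.6
```

>>> send_rows --commands '[[[0, 0, -0.3], [0, 0, 0], 1], [[0, 0, -0.6], [0, 0, 0], 1], [[0, 0, -0.9], [0, 0, 0], 1], [[0, 0, -0.9], [0, 0, 0], 1]]'

```text
time: 9.82
position: [0.4638, -0.2996, 0.0616]
tool_rot: [-3.129, 0.263, -0.002]
ft_force: [-0.1, 4.4, 5.5]
finger_gap: 0.0238
finger_force: 30.0
```

>>> send_rows --commands '[[[0, 0, -0.3], [0, 0, 0], 1], [[0, 0, -0.3], [0, 0, 0], 1], [[0, 0, -0.2], [0, 0, 0], 0.2], [[0, 0, -0.2], [0, 0, 0], 0.2], [[0, 0, -0.2], [0, 0, 0], -0.2], [[0, 0, -0.2], [0, 0, 0], -0.2]]'

```text
time: 10.58
position: [0.463, -0.3009, 0.0583]
tool_rot: [-3.13, 0.264, 0.001]
ft_force: [0.0, 0.1, 0.2]
finger_gap: 0.0525
finger_force: 0.0
```

>>> send_rows --commands '[[[0, 0, -1], [0, 0, 0], -0.2], [[0, 0, -2], [0, 0, 0], -0.2], [[0, 0, -2], [0, 0, 0], 1], [[0, 0, -2], [0, 0, 0], 1], [[0, 0, -2], [0, 0, 0], 1], [[0, 0, -2], [0, 0, 0], 1], [[0, 0, -2], [0, 0, 0], 1], [[0, 0, -2], [0, 0, 0], 1], [[0, 0, -2], [0, 0, 0], 1]]'

```text
time: 11.7
position: [0.4634, -0.3009, 0.0389]
tool_rot: [3.13, -0.264, 0.001]
ft_force: [-0.1, 1.1, 3.4]
finger_gap: 0.0235
finger_force: 30.0
```

>>> send_rows --commands '[[[0, 0, 0], [0, 0, 0], -0.2], [[0, 0, 0], [0, 0, 0], -0.2], [[0, 0, 0], [0, 0, 0], -0.2], [[0, 0, 5], [0, 0, 0], -0.2], [[0, 0, 10], [0, 0, 0], -0.2], [[0, 6, 12], [0, 0, 0], -0.5], [[2, 20, 12], [0, 0, 20], -1], [[6, 40, 12], [0, 0, 40], -1], [[16, 59.2, 12], [0, 0, 51.5], -1], [[16, 59.2, 12], [0, 0, 51.5], -1], [[16, 59.2, 12], [0, 0, 51.5], -1], [[16, 59.2, 12], [0, 0, 51.5], -1], [[16, 59.2, 12], [0, 0, 51.5], -1], [[16, 59.2, 12], [0, 0, 51.5], -1], [[16, 59.2, 12], [0, 0, 51.5], -1], [[16, 59.2, 12], [0, 0, 51.5], -1]]'

```text
time: 13.7
position: [0.6231, 0.2953, 0.1574]
tool_rot: [-2.931, -1.129, 0.0]
ft_force: [0.0, -1.0, -0.3]
finger_gap: 0.0931
finger_force: 0.0
```

```bash
python3 - <<'E'
from h import *
s=r.observe();print(s["position"],s["tool_rot"])
im=eyes.get_image("top");cv2.imwrite("pics/t5.png",im)
print("tray",tray(im))
d=discs(im,437,282);print(np.round(d,1).tolist())
w=ray(np.array(d)[:,:2],.02)*1000;w=w[np.argsort(-w[:,0])]
v=w[1]-w[0];yaw=np.degrees(np.arctan2(v[1],v[0])-np.arctan2(80,40));mid=w.mean(0)
print(np.linalg.norm(v),yaw,mid,mid+rot(yaw)@[-16,4])
E
```

```text
[0.62311724 0.29525231 0.15742209] [-2.93069427e+00 -1.12904423e+00  2.43118050e-04]
tray ((567.3366088867188, 21.241851806640625), (135.23753356933594, 173.6588134765625), 80.2867431640625)
[[419.1, 277.7, 29.8], [446.4, 297.4, 28.4]]
89.5634953008704 -189.94651449154466 [ 443.88069294 -291.73023906] [ 458.94928858 -298.43377733]
```

>>> send_rows --commands '[[[0, -0.1, 0], [0, 0, -0.3], -1], [[0, -0.1, -3], [0, 0, -0.3], -1], [[0, -0.1, -6], [0, 0, -0.3], -1], [[0, -0.1, -8], [0, 0, -0.3], -1], [[0, -0.1, -8], [0, 0, -0.3], -1], [[0, -0.1, -8], [0, 0, -0.3], -1]]'

```text
time: 14.5
position: [0.6239, 0.2892, 0.08]
tool_rot: [2.938, 1.113, 0.003]
ft_force: [-1.0, 0.1, 0.4]
finger_gap: 0.0929
finger_force: 0.0
```

>>> send_rows --commands '[[[-0.1, 0.1, -2], [0, 0, 0], -1], [[-0.1, 0.1, -4.1], [0, 0, 0], -1], [[-0.1, 0.1, -4.1], [0, 0, 0], -1], [[-0.1, 0.1, -4.1], [0, 0, 0], 1], [[-0.1, 0.1, -4.1], [0, 0, 0], 1], [[-0.1, 0.1, -4.1], [0, 0, 0], 1], [[-0.1, 0.1, -4.1], [0, 0, 0], 1], [[-0.1, 0.1, -4.1], [0, 0, 0], 1], [[-0.1, 0.1, -4.1], [0, 0, 0], 1], [[-0.1, 0.1, -4.1], [0, 0, 0], 1], [[-0.1, 0.1, -4.1], [0, 0, 0], 1], [[-0.1, 0.1, -4.1], [0, 0, 0], 1]]'

```text
time: 16.0
position: [0.6222, 0.2911, 0.0376]
tool_rot: [2.937, 1.115, -0.0]
ft_force: [0.3, -0.4, 0.2]
finger_gap: 0.0238
finger_force: 30.0
```

>>> send_rows --commands '[[[0, 0, 2], [0, 0, 0], 1], [[0, 0, 5], [0, 0, 0], 1], [[0, 0, 9], [0, 0, 0], 1], [[0, 0, 12], [0, 0, 0], 1], [[-1, -4, 12], [0, 0, -8], 1], [[-2, -8, 12], [0, 0, -16], 1], [[-3, -12, 12], [0, 0, -24], 1], [[-4, -16, 12], [0, 0, -32], 1], [[-5, -20, 12], [0, 0, -40], 1], [[-5.5, -24, 12], [0, 0, -48], 1], [[-5.5, -26.5, 12], [0, 0, -51.2], 1], [[-5.5, -27.2, 12], [0, 0, -51.2], 1], [[-5.5, -27.2, 9], [0, 0, -51.2], 1], [[-5.5, -27.2, 6], [0, 0, -51.2], 1], [[-5.5, -27.2, 5], [0, 0, -51.2], 1], [[-5.5, -27.2, 5], [0, 0, -51.2], 1], [[-5.5, -27.2, 5], [0, 0, -51.2], 1], [[-5.5, -27.2, 5], [0, 0, -51.2], 1]]'

```text
time: 18.25
position: [0.568, 0.0192, 0.0888]
tool_rot: [3.13, -0.263, 0.003]
ft_force: [0.0, -0.6, -1.7]
finger_gap: 0.0238
finger_force: 30.0
```

```bash
python3 - <<'E'
from h import *
s=r.observe();p=s["position"]*1000;print(p,s["tool_rot"],s["ft_force"])
im=eyes.get_image("scene");cv2.imwrite("pics/s6.png",im);c=eyes.calibration("scene")
yaw=np.degrees(2*np.arctan2(s["tool_rot"][1],s["tool_rot"][0]))%360-90; print("tool y",yaw)
for q in((-20,-40),(20,40)):
    e=p[:2]+rot(yaw-90)@q; z=(p[2]-17.6)/1000
    X=c["R"]@np.array([*e/1000,z])+c["t"];u=np.array([c["cx"]+c["fx"]*X[0]/X[2],c["cy"]+c["fy"]*X[1]/X[2]])
    try: d,a,_=sdisc(im,*np.int32(u+.5),7);print(u,d,a,e,ray(d,z,"scene")*1000)
    except Exception as x: print(u,x)
E
```

```text
[568.00525871  19.22017868  88.84800383] [ 3.13044409 -0.26315617  0.0034109 ] [ 0.04316262 -0.57394782 -1.69618627]
tool y 260.3896248774638
[339.5245594  253.61928802] [339.4047619  253.42204301] 36.166666666666664 [594.40246669  55.31986581] [[594.10072446  54.66440431]]
[331.81123294 228.88742077] [332.23771596 227.39079093] 116.83333333333333 [541.60805073 -16.87950845] [[536.64248276 -19.74007314]]
```

Disc at (339.4,253.4) matches the prediction within 1 mm, so the grip height is right and the frame is registered. Inserting.

>>> send_rows --commands '[[[-0.08, 0, -1.2], [0, 0, 0], 1], [[-0.08, 0, -2], [0, 0, 0], 1], [[-0.08, 0, -2.4], [0, 0, 0], 1], [[-0.08, 0, -2.8], [0, 0, 0], 1], [[-0.08, 0, -3.1], [0, 0, 0], 1], [[-0.08, 0, -3.1], [0, 0, 0], 1]]'

```text
time: 19.05
position: [0.5663, 0.0192, 0.0564]
tool_rot: [-3.13, 0.264, 0.001]
ft_force: [0.4, -0.4, -1.4]
finger_gap: 0.0237
finger_force: 30.0
```

>>> send_rows --commands '[[[0, 0, -0.4], [0, 0, 0], 1], [[0, 0, -0.8], [0, 0, 0], 1], [[0, 0, -1.0], [0, 0, 0], 1], [[0, 0, -1.1], [0, 0, 0], 1], [[0, 0, -1.15], [0, 0, 0], 1], [[0, 0, -1.15], [0, 0, 0], 1]]'

```text
time: 19.8
position: [0.5663, 0.0192, 0.0456]
tool_rot: [3.13, -0.264, -0.0]
ft_force: [-1.6, 0.8, 3.6]
finger_gap: 0.0241
finger_force: 30.0
```

>>> send_rows --commands '[[[0, 0, 0], [0, 0, 0], 0], [[0, 0, 0], [0, 0, 0], 0], [[0, 0, 0], [0, 0, 0], 0], [[0, 0, 3], [0, 0, 0], 0], [[0, 0, 8], [0, 0, 0], -0.5], [[-1, 2, 11], [0, 0, 10], -1], [[-2, 5, 11], [0, 0, 20], -1], [[-3, 8, 11], [0, 0, 30], -1], [[-5, 11, 11], [0, 0, 40], -1], [[-6, 14, 11], [0, 0, 50], -1], [[-8, 17, 11], [0, 0, 60], -1], [[-9, 20, 11], [0, 0, 70], -1], [[-11, 23, 11], [0, 0, 80], -1], [[-12, 25, 11], [0, 0, 90], -1], [[-13, 27, 11], [0, 0, 100], -1], [[-13.8, 27.9, 11], [0, 0, 110], -1], [[-13.8, 27.9, 11], [0, 0, 120], -1], [[-13.8, 27.9, 9], [0, 0, 130], -1], [[-13.8, 27.9, 7], [0, 0, 140], -1], [[-13.8, 27.9, 5], [0, 0, 152.1], -1]]'

```text
time: 22.3
position: [0.4285, 0.2983, 0.0946]
tool_rot: [1.037, 2.965, 0.0]
ft_force: [-1.1, 0.1, -0.3]
finger_gap: 0.0932
finger_force: 0.0
```

>>> send_rows --commands '[[[0, 0, 0], [0, 0, 0], -1], [[0, 0, 0], [0, 0, 0], -1], [[0, 0, 0], [0, 0, 0], -1]]'

```text
time: 22.68
position: [0.4291, 0.2985, 0.0961]
tool_rot: [1.048, 2.96, 0.002]
ft_force: [0.3, 0.7, 0.3]
finger_gap: 0.0928
finger_force: 0.0
```

```bash
python3 - <<'E'
from h import *
s=r.observe();p=s["position"]*1000;v=s["tool_rot"];print(p,v,"tool y",(np.degrees(2*np.arctan2(v[1],v[0]))-90)%360)
E
```

```text
[429.05090438 298.47846115  96.10815023] [1.04827521e+00 2.96012519e+00 1.90181948e-03] tool y 50.99862739337584
```

>>> send_rows --commands '[[[-0.1, -0.07, -3], [0, 0, 1.5], -1], [[-0.1, -0.07, -5.8], [0, 0, 1.5], -1], [[-0.1, -0.07, -5.8], [0, 0, 1.5], -1], [[-0.1, -0.07, -5.8], [0, 0, 1.5], -1], [[-0.1, -0.07, -5.8], [0, 0, 1.5], 1], [[-0.1, -0.07, -5.8], [0, 0, 1.5], 1], [[-0.1, -0.07, -5.8], [0, 0, 1.5], 1], [[-0.1, -0.07, -5.8], [0, 0, 1.5], 1], [[-0.1, -0.07, -5.8], [0, 0, 1.5], 1], [[-0.1, -0.07, -5.8], [0, 0, 1.5], 1], [[-0.1, -0.07, -5.8], [0, 0, 1.5], 1], [[-0.1, -0.07, -5.8], [0, 0, 1.5], 1], [[-0.1, -0.07, -5.8], [0, 0, 1.5], 1]]'

```text
time: 24.3
position: [0.4274, 0.2975, 0.0371]
tool_rot: [1.007, 2.976, 0.0]
ft_force: [0.4, -0.2, 0.0]
finger_gap: 0.0236
finger_force: 30.0
```

```bash
python3 - <<'E'
from h import *
s=r.observe();p=s["position"]*1000;v=s["tool_rot"];print(p,v,"tool y",(np.degrees(2*np.arctan2(v[1],v[0]))-90)%360)
E
```

```text
[427.41155174 297.53905592  37.10479017] [1.00681517e+00 2.97587206e+00 8.10774370e-05] tool y 52.615960597561184
```

>>> send_rows --commands '[[[0, 0, 2], [0, 0, 0], 1], [[0, 0, 6], [0, 0, 0], 1], [[0, 0, 11], [0, 0, -5], 1], [[0, 0, 13], [0, 0, -15], 1], [[0.5, -1, 13], [0, 0, -25], 1], [[1, -2, 13], [0, 0, -35], 1], [[1.5, -4, 13], [0, 0, -45], 1], [[2, -6, 13], [0, 0, -55], 1], [[3, -8, 13], [0, 0, -65], 1], [[4, -10, 13], [0, 0, -75], 1], [[5, -12, 13], [0, 0, -85], 1], [[6, -14, 13], [0, 0, -95], 1], [[7, -16, 13], [0, 0, -105], 1], [[8, -18, 13], [0, 0, -115], 1], [[8.5, -20, 13], [0, 0, -125], 1], [[9, -22, 13], [0, 0, -135], 1], [[9.1, -23.3, 13], [0, 0, -145], 1], [[9.1, -23.3, 12], [0, 0, -152.2], 1], [[9.1, -23.3, 10], [0, 0, -152.2], 1], [[9.1, -23.3, 8], [0, 0, -152.2], 1]]'

```text
time: 26.8
position: [0.5181, 0.0644, 0.1165]
tool_rot: [3.131, -0.263, -0.001]
ft_force: [-0.2, -0.7, -1.2]
finger_gap: 0.0235
finger_force: 30.0
```

>>> send_rows --commands '[[[0, 0, -1], [0, 0, 0], 1], [[0, 0, -2], [0, 0, 0], 1], [[0, 0, -2.5], [0, 0, 0], 1], [[0, 0, -2.5], [0, 0, 0], 1], [[0, 0, -2.5], [0, 0, 0], 1]]'

```text
time: 27.42
position: [0.5188, 0.0645, 0.0926]
tool_rot: [-3.131, 0.262, -0.001]
ft_force: [-0.0, -0.6, -0.8]
finger_gap: 0.024
finger_force: 30.0
```

```bash
python3 - <<'E'
from h import *
s=r.observe();p=s["position"]*1000;print(p,s["tool_rot"],s["ft_force"])
im=eyes.get_image("scene");cv2.imwrite("pics/s7.png",im);c=eyes.calibration("scene")
v=s["tool_rot"];yaw=(np.degrees(2*np.arctan2(v[1],v[0]))-90)%360; print("tool y",yaw)
for q in((-36,-4),(4,36)):
    e=p[:2]+rot(yaw-90)@q; z=(p[2]-17.1)/1000
    X=c["R"]@np.array([*e/1000,z])+c["t"];u=np.array([c["cx"]+c["fx"]*X[0]/X[2],c["cy"]+c["fy"]*X[1]/X[2]])
    try: d,a,_=sdisc(im,*np.int32(u+.5),7);print(u,d,a,e,ray(d,z,"scene")*1000)
    except Exception as x: print(u,x)
E
```

```text
[518.75186793  64.49043117  92.60970411] [-3.13061052e+00  2.62333804e-01 -1.42251925e-03] [-0.04427735 -0.6053142  -0.7830124 ]
tool y 260.4200242602752
[351.82896576 245.30909768] [351.73624248 245.09336486] 32.30555555555556 [554.91551788  62.44337912] [[554.49710701  61.79199256]]
[353.39388095 229.61535927] [351.81885246 226.56536885] 67.77777777777777 [508.81638179  29.65817435] [[502.8297801   19.34752056]]
```

Grip is nominal (disc at (351.7,245.1), 0.7 mm off). Inserting the corner.

>>> send_rows --commands '[[[-0.03, 0, -1.5], [0, 0, 0], 1], [[-0.03, 0, -2.4], [0, 0, 0], 1], [[-0.03, 0, -2.8], [0, 0, 0], 1], [[-0.03, 0, -3.2], [0, 0, 0], 1], [[-0.03, 0, -3.6], [0, 0, 0], 1], [[-0.03, 0, -3.6], [0, 0, 0], 1]]'

```text
time: 28.22
position: [0.5179, 0.0645, 0.0559]
tool_rot: [3.131, -0.262, -0.001]
ft_force: [0.2, -0.4, -2.1]
finger_gap: 0.0239
finger_force: 30.0
```

>>> send_rows --commands '[[[0, 0, -0.4], [0, 0, 0], 1], [[0, 0, -0.8], [0, 0, 0], 1], [[0, 0, -1.0], [0, 0, 0], 1], [[0, 0, -1.1], [0, 0, 0], 1], [[0, 0, -1.15], [0, 0, 0], 1], [[0, 0, -1.15], [0, 0, 0], 1]]'

```text
time: 28.98
position: [0.5179, 0.0645, 0.0451]
tool_rot: [3.131, -0.262, -0.0]
ft_force: [-3.8, -0.1, 4.3]
finger_gap: 0.0237
finger_force: 30.0
```

>>> send_rows --commands '[[[0, 0, 0], [0, 0, 0], 0], [[0, 0, 0], [0, 0, 0], 0], [[0, 0, 0], [0, 0, 0], 0], [[0, 0, 3], [0, 0, 0], 0], [[0, 0, 8], [0, 0, 0], -0.5], [[0, -3, 11], [0, 0, 0], -1], [[-1, -9, 11], [0, 0, 0], -1], [[-2, -15, 11], [0, 0, 0], -1], [[-3, -21, 11], [0, 0, 0], -1], [[-4, -27, 11], [0, 0, 0], -1], [[-5, -33, 11], [0, 0, 0], -1], [[-5.9, -36.5, 9], [0, 0, 0], -1], [[-5.9, -36.5, 6], [0, 0, 0], -1], [[-5.9, -36.5, 5], [0, 0, 0], -1], [[-5.9, -36.5, 5], [0, 0, 0], -1], [[-5.9, -36.5, 5], [0, 0, 0], -1], [[-5.9, -36.5, 5], [0, 0, 0], -1]]'

```text
time: 31.1
position: [0.4599, -0.3006, 0.0958]
tool_rot: [3.129, -0.261, 0.003]
ft_force: [0.8, 0.2, 0.2]
finger_gap: 0.093
finger_force: 0.0
```

```bash
python3 - <<'E'
from h import *
s=r.observe();p=s["position"]*1000;v=s["tool_rot"];print(p,v,"tool y",(np.degrees(2*np.arctan2(v[1],v[0]))-90)%360)
im=eyes.get_image("scene");cv2.imwrite("pics/s8.png",im)
cv2.imwrite("pics/g8.png",cv2.resize(im[190:300,270:400],(800,600),interpolation=cv2.INTER_CUBIC))
E
```

```text
[ 459.88279887 -300.61498914   95.82777784] [ 3.12930604e+00 -2.60922880e-01  2.70456442e-03] tool y 260.46735709138585
```

View pics/g8.png

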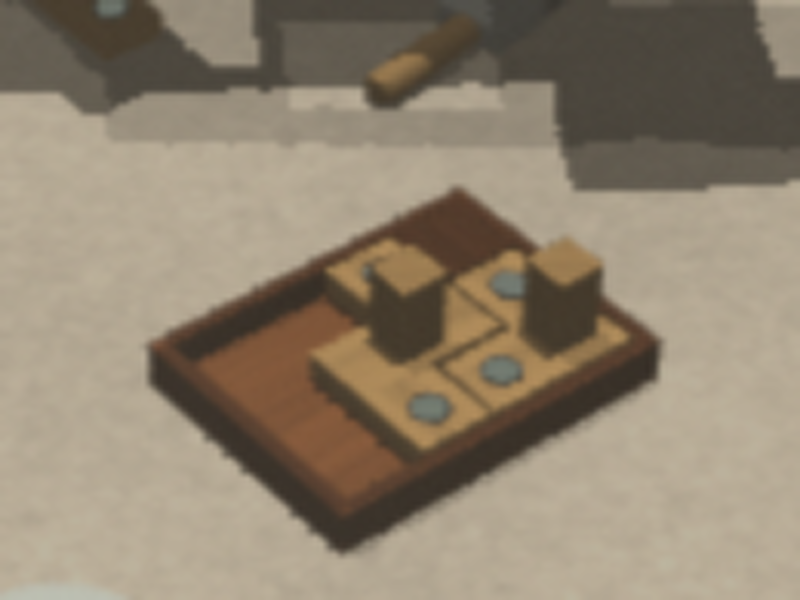

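The step (centre (410,320)) and the corner (right, (540,320)) lie flush, and the hook's cells at left are free. Regripping the hook.

>>> send_rows --commands '[[[-0.05, 0, -3], [0, 0, 0], -1], [[-0.05, 0, -5.8], [0, 0, 0], -1], [[-0.05, 0, -5.8], [0, 0, 0], -1], [[-0.05, 0, -5.8], [0, 0, 0], -1], [[-0.05, 0, -5.8], [0, 0, 0], 1], [[-0.05, 0, -5.8], [0, 0, 0], 1], [[-0.05, 0, -5.8], [0, 0, 0], 1], [[-0.05, 0, -5.8], [0, 0, 0], 1], [[-0.05, 0, -5.8], [0, 0, 0], 1], [[-0.05, 0, -5.8], [0, 0, 0], 1], [[-0.05, 0, -5.8], [0, 0, 0], 1], [[-0.05, 0, -5.8], [0, 0, 0], 1], [[-0.05, 0, -5.8], [0, 0, 0], 1]]'

```text
time: 32.78
position: [0.4585, -0.3004, 0.0366]
tool_rot: [-3.131, 0.262, 0.0]
ft_force: [-0.0, -0.8, -0.5]
finger_gap: 0.0241
finger_force: 30.0
```

>>> send_rows --commands '[[[0, 0, 2], [0, 0, 0], 1], [[0, 0, 5], [0, 0, 0], 1], [[0, 0, 9], [0, 0, 0], 1], [[0, 0, 13], [0, 0, 0], 1], [[2, 4, 13], [0, 0, 0], 1], [[4, 8, 13], [0, 0, 0], 1], [[6, 12, 13], [0, 0, 0], 1], [[8, 16, 13], [0, 0, 0], 1], [[10, 20, 13], [0, 0, 0], 1], [[12, 24, 13], [0, 0, 0], 1], [[14, 28, 13], [0, 0, 0], 1], [[16, 30.2, 13], [0, 0, 0], 1], [[16.3, 30.65, 13], [0, 0, 0], 1], [[16.3, 30.65, 10], [0, 0, 0], 1], [[16.3, 30.65, 7], [0, 0, 0], 1], [[16.3, 30.65, 5.5], [0, 0, 0], 1], [[16.3, 30.65, 5.5], [0, 0, 0], 1], [[16.3, 30.65, 5.5], [0, 0, 0], 1], [[16.3, 30.65, 5.5], [0, 0, 0], 1]]'

```text
time: 35.15
position: [0.6224, 0.0057, 0.0931]
tool_rot: [3.13, -0.263, 0.004]
ft_force: [0.1, 0.7, -1.7]
finger_gap: 0.0239
finger_force: 30.0
```

```bash
python3 - <<'E'
from h import *
s=r.observe();p=s["position"]*1000;print(p,s["tool_rot"],s["ft_force"])
im=eyes.get_image("scene");cv2.imwrite("pics/s9.png",im);c=eyes.calibration("scene")
v=s["tool_rot"];yaw=(np.degrees(2*np.arctan2(v[1],v[0]))-90)%360; print("tool y",yaw)
for q in((-4,-44),):
    e=p[:2]+rot(yaw-90)@q; z=(p[2]-16.7)/1000
    X=c["R"]@np.array([*e/1000,z])+c["t"];u=np.array([c["cx"]+c["fx"]*X[0]/X[2],c["cy"]+c["fy"]*X[1]/X[2]])
    d,a,_=sdisc(im,*np.int32(u+.5),7);print(u,d,a,e,ray(d,z,"scene")*1000)
E
```

```text
[622.44054515   5.73241496  93.06629506] [ 3.1303447  -0.26254558  0.00385381] [ 0.13265911  0.74665391 -1.67024645]
tool y 260.4115163273087
[327.07095928 259.66149402] [326.87608142 259.50089059] 36.388888888888886 [633.71376795  48.45143236] [[633.64519306  47.74647961]]
```

Grip and position are nominal (disc at (326.9,259.5)). Inserting.

>>> send_rows --commands '[[[0, 0.03, -1.5], [0, 0, 0], 1], [[0, 0.03, -2.4], [0, 0, 0], 1], [[0, 0.03, -2.8], [0, 0, 0], 1], [[0, 0.03, -3.2], [0, 0, 0], 1], [[0, 0.03, -3.6], [0, 0, 0], 1], [[0, 0.03, -3.6], [0, 0, 0], 1]]'

```text
time: 35.95
position: [0.6214, 0.0063, 0.0554]
tool_rot: [-3.131, 0.262, 0.001]
ft_force: [-0.8, 0.2, -1.6]
finger_gap: 0.0238
finger_force: 30.0
```

>>> send_rows --commands '[[[0, 0, -0.4], [0, 0, 0], 1], [[0, 0, -0.8], [0, 0, 0], 1], [[0, 0, -1.0], [0, 0, 0], 1], [[0, 0, -1.1], [0, 0, 0], 1], [[0, 0, -1.15], [0, 0, 0], 1], [[0, 0, -1.15], [0, 0, 0], 1]]'

```text
time: 36.7
position: [0.6215, 0.0063, 0.0446]
tool_rot: [3.131, -0.262, -0.0]
ft_force: [-2.3, -0.0, 4.1]
finger_gap: 0.0238
finger_force: 30.0
```

Seated at the expected height. Releasing, retreating and checking.

>>> send_rows --commands '[[[0, 0, 0], [0, 0, 0], 0], [[0, 0, 0], [0, 0, 0], 0], [[0, 0, 0], [0, 0, 0], 0], [[0, 0, 3], [0, 0, 0], 0], [[0, 0, 8], [0, 0, 0], 0], [[0, 0, 13], [0, 0, 0], 0], [[-3, -5, 14], [0, 0, 0], 0], [[-6, -11, 14], [0, 0, 0], 0], [[-8, -17, 14], [0, 0, 0], 0], [[-10, -23, 14], [0, 0, 0], 0], [[-10, -23, 14], [0, 0, 0], 0], [[-10, -23, 14], [0, 0, 0], 0], [[-10, -23, 14], [0, 0, 0], 0]]'

```text
time: 38.33
position: [0.522, -0.2222, 0.1841]
tool_rot: [-3.13, 0.26, 0.0]
ft_force: [0.7, 0.4, 0.8]
finger_gap: 0.0467
finger_force: 0.0
```

```bash
python3 - <<'E'
from h import *
s=r.observe();print(s["position"],s["finger_force"])
im=eyes.get_image("scene");t=eyes.get_image("top")
a=cv2.resize(im[190:300,270:390],(436,400),interpolation=cv2.INTER_CUBIC);b=cv2.resize(t[195:290,270:356],(362,400),interpolation=cv2.INTER_CUBIC)
cv2.imwrite("pics/g10.png",np.hstack([a,b]))
E
```

```text
[ 0.52202565 -0.2222264   0.18406806] 0.0
```

View pics/g10.png

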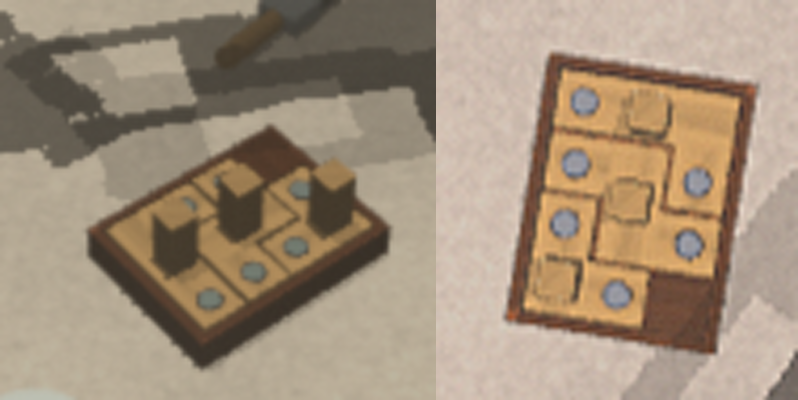

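All three blocks lie flush and interlocked in the tray, in both views.

```bash
python3 -c "
from bench import r
print(r.sign_off())"
```

```text
the job is handed in; nothing more can be done
None
```

The hook, step and corner blocks are back in the tray, interlocked and flush with the rim in both camera views. The job was handed in at about 38 s of the allowed 72 s; the hook needed a second try after its first insertion missed.

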